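# Start the jar-stop bolt square with the socket key

## Robot

A 6-joint arm with a two-finger parallel gripper is mounted at the origin on the work surface. World frame = base frame: x ahead of the robot, y to its left, z up, the work surface at z = 0. Lengths are in m, angles in rad, forces in N, time in s.
With the tool pointing down it reaches from about 0.3 to 0.875 m from the base axis. Payload 6.4 kg.
Tool frame: the origin (TCP) lies at the very end of the fingers, on their centre line; the grasp point (between the pads) lies robot.grip_depth behind it (robot.grip_depth is the distance from the TCP to the grasp point, in m); z points along the fingers, y is the line along which they close (so a half turn about z gives the same grasp; the last joint's range is limited). The gripper opens to 85 mm and grips with 20 to 120 N. Pads are 22 mm wide; open, the fingers measure 114 mm over their backs; the gripper's body (76 mm by 85 mm) begins 54 mm behind the grasp point. The pads swing forward as they close: fully open they stand 13 mm farther back than shut.
Start: joints at [-1.399, 0.181, 1.607, -0, 1.354, -0.206], TCP at [0.212, -0.534, 0.194] pointing down, gripper open.
Joint ranges: [-2.99, 2.99], [-0.89, 2.07], [0.3, 2.58], [-1.14, 4.28], [0, 2.63], [-3.12, 3.12]. Speed limits (rad/s): [2.57, 2.57, 3.01, 3.14, 3.14, 3.14].

## Interface

Orientations are given as [roll, pitch, yaw] about the fixed x, y, z axes, in that order (R = Rz(yaw) Ry(pitch) Rx(roll)).
In Python, from bench import robot gives the robot as it stands. The module is installed in compiled form; this text tells all that it offers.
- The arm moves only by the tool apply_moves, never from a script. Its argument "moves" is text: rows parted by semicolons, each of 7 numbers parted by spaces: the shift along the tool's x, y, z in cm, then the turn, a rotation vector about the tool's x, y, z in rad, then the opening, from -1 (shut) to 1 (fully open), so that 0 is half open. In form: dx dy dz ax ay az grip; .... A call has 1 to 10 rows; each row is the pose to reach, as a shift and turn from the pose commanded when the call began, along the tool's axes at that moment; what a row does not reach only later rows make up. A row lasts 1/12 s, in which the tool goes at most 41.7 mm and 7.16 degrees, less where a joint would pass 70% of its speed; a pose out of reach is approached as far as the arm can. A call with a gripper value outside its range is refused whole. The fingers move at their own pace and stop on an object; "force" is the grip in N (left out, the last holds). Time passes only in rows, so rows that repeat a pose let the fingers close. It gives the time, the measured TCP pose, the force, the opening and the grip force at its end, in the units of the state.
- robot.get_obs(): the state, without advancing time (a new reading comes with each control period).
- robot.read_camera(name): name is "scene" or "side" or "wrist"; returns a dict with "pixels" (480x640x3 uint8, blue, green, red), "depth" (480x640 float32, m along the optical axis (not along the pixel's ray), 0 where there is no reading), "fx", "fy", "cx", "cy" (pixels), "dist_coeffs" ([k1, k2, p1, p2, k3] as OpenCV has them; the pictures are not rectified), "camera_from_world" (4x4, takes a point from world to camera coordinates); the wrist camera has in their place "hand_eye" (4x4, takes a point from camera to tool coordinates, whose origin is the TCP and whose axes are the flange's). Camera axes: x right, y down, z forward; pixel columns grow to the right and rows downward; lengths in m; the calibration is good to about 2 mm. A picture is of the moment at which its call begins: read the wrist's pose just before it.
- robot.finish_job(): hands the job in; it is judged then, once.
The state is a dict: "t": time; "qpos": joint angles; "dq": joint speeds; "tau": joint torques, N m; "tool_pos": TCP position; "tcp_rot": TCP orientation; "contact_force": force on the tool from outside, world axes, zero at the start; "torque": the same for the moment, N m; "width": finger opening in m; "gripper_force": force on a finger pad.
Only numpy, scipy, OpenCV 4.12 (cv2) and the standard library are available. Lean on these libraries where they do the work, as an engineer would, in place of code of your own. Each camera call takes 0.05 s, during which the arm holds its last target. There are 200 camera calls.

## Task

The bolt of the jar stop on the capping jig stands loose and leaning in its hole. Take the T-handled socket key from its rest, fit it fully over the bolt's square head, press it lightly down and stand key and bolt upright before you turn; then turn it clockwise until the bolt comes tight and the tab washer under it just begins to creep round with it, a few degrees at most. Leave the key standing on the bolt, let go, and do not push the jar in the jig or the lid beside the key about.

Things in the scene. Friction and masses are not known exactly. Their poses are not given: they have to be found in the camera images.
- key: T-handled socket key, loose, 0.2 to 0.33 kg, upright in a pocket of the white rest. Origin: centre of its underside, z up, 106 mm tall. Dark steel socket 30 x 30 mm, 38 mm high, with a square hole from below: 17.8 mm wide (sides along x, y), flared to 23 mm in the lowest 6 mm, flat ceiling 16 mm up. 16 mm shaft, black handle block 50 (x) by 14 (y) mm, 66 to 106 mm up: grip from above across y.
- key_seat (a point): centre of the flat ceiling of the key's socket, 16 mm above the key's origin
- key_handle (a point): centre of the key's handle block, 86 mm above the key's origin
- rest: white plastic slab 150 x 80 x 14 mm, fixed, origin under its centre; the key stands in its 34 mm square pocket (8 mm deep, 35 mm from the centre towards the slab's -x), a loose jar lid lies on its other half
- jig: capping jig, fixed: aluminium plate 200 x 120 x 12 mm, origin under its centre; a filled jar stands in the nest near its +x end, 48 mm from the centre. On its -x half lies the stop bar, dark steel, 84 x 34 x 8 mm, fixed, from 23 mm behind the bolt hole to 61 mm in front of it, with two white pads at the jar
- bolt_hole (a point): where the bolt's axis crosses the top face of the stop bar, 20 mm above the table: the bolt leans about this point, and stood square it is straight above it. Axes are the jig's
- bolt_head: square steel bolt head 16 x 16 mm, 20 mm high, on a round flange 24 mm wide, 4 mm thick. Origin: centre of the head's top face, 27.3 mm from bolt_hole along the bolt's axis; z is that axis, x and y its sides; starts within 45 degrees of square to the jig, leaning 5 to 10 degrees; 0.025 N m of friction holds the lean. Turns clockwise at 0.1 to 0.2 N m, then comes tight
- jar_jig: jar with a brass-coloured lid standing in the jig's nest, 71 mm wide, 82 mm tall, 0.35 kg, origin under its centre
- jar_lid: loose jar lid 71 mm wide, 12 mm high, on the rest beside the key
- washer (a joint): turn of the tab washer under the bolt, rad, 0 at the start, grows clockwise from above. Brass disc 29 mm wide, 1.5 mm thick, with a tab. Held by friction: it stays until the bolt comes hard tight, somewhere between 20 and 65 degrees of turn (differs each time; pitch fine, the bolt sinks unnoticeably), and creeps with the bolt at about 0.3 N m. 0.05 is well tight, 0.14 too far
Things that resemble listed ones, but are neither listed nor needed, are in the scene too. What is shaped like the jig but green or turquoise is not meant.

How it is judged:
On the way:
1. the key is fully down on the bolt's head, pressed lightly, and key and bolt stand square, before the bolt is turned (distance between key_seat and bolt_head below 0.0035 m and angle between each of bolt_head, key's own z axis and vertical below 0.06 rad and contact force between key and bolt_head above 3 N and angle between the x axis of bolt_head and the x axis of jig, either way round below 0.95 rad), for 0.3 s.
At the end, for the whole second after the job is handed in: The bolt is tight: its tab washer has crept round clockwise by 0.015 to 0.14 rad (1 to 8 degrees). The bolt is within 0.07 rad of upright; the key stands at rest on it, within 0.1 rad of upright, its socket ceiling within 4 mm of the head's top, and is let go (value of joint washer between 0.015 and 0.14 rad and angle between bolt_head's own z axis and vertical below 0.07 rad and angle between key's own z axis and vertical below 0.1 rad and distance between key_seat and bolt_head below 0.004 m and contact force between key and the fingers below 0.1 N and linear speed of key below 0.02 m/s); the robot touches nothing.
It fails at once if the bolt is turned while it leans (cross-threaded) ((angle between the x axis of bolt_head and the x axis of jig, either way round above 0.95 rad or value of joint washer above 0.015 rad) and angle between bolt_head's own z axis and vertical above 0.09 rad).
It fails at once if the bolt is overtightened: the washer is dragged round by more than 0.14 rad (value of joint washer above 0.14 rad or value of joint washer below -0.1 rad).
It fails at once if the key bears on the bolt's head with more than 55 N (contact force between key and bolt_head above 55 N).
It fails at once if the jar in the jig or the lid on the rest is pushed about (8 mm, 20 mm) (distance of jar_jig from where it was at the start of the episode above 0.008 m or distance of jar_lid from where it was at the start of the episode above 0.02 m).
It also fails if it takes over 67 s, if anything falls off the work surface, if the arm or the gripper's body presses on something with over 40 N, if the wrist force passes 120 N, or if a joint passes its speed limit or range.

## Working session

There is one attempt and no reset: what is moved stays moved. The work goes in short steps, Python scripts to look and compute and a tool call to move; the robot and the scene stay as the last step left them, time stands still between calls to the robot, and variables do not carry over. Pictures are saved under pics/ and viewed, at most 10 in all, crops included, and the job is handed in when it is done.

Besides the shell and the picture viewer there is one more tool, called after ">>>" as name(argument=value, ...), one argument or row to a line, values as JSON. apply_moves: Moves the arm, as the interface text tells. Its arguments: {"type":"object","properties":{"moves":{"type":"string"},"force":{"type":"number"}},"required":["moves"]}

```bash
mkdir -p pics
cat > h.py <<'E'
import numpy as np, cv2, pickle
from bench import robot
from scipy.spatial.transform import Rotation as R
def grab(name):
    o=robot.get_obs(); c=robot.read_camera(name)
    K=np.array([[c["fx"],0,c["cx"]],[0,c["fy"],c["cy"]],[0,0,1.]])
    if name=="wrist":
        T=np.eye(4); r=np.array(o["tcp_rot"]); T[:3,:3]=R.from_euler("xyz",r).as_matrix() if r.size==3 else r.reshape(3,3)
        T[:3,3]=o["tool_pos"]; W=T@np.array(c["hand_eye"])
    else: W=np.linalg.inv(np.array(c["camera_from_world"]))
    d=dict(img=c["pixels"],depth=c["depth"],K=K,D=np.array(c["dist_coeffs"],float),W=W,o=o)
    pickle.dump(d,open(f"{name}.pkl","wb")); return d
def load(n): return pickle.load(open(n+".pkl","rb"))
def ray(d,uv):
    p=cv2.undistortPoints(np.array(uv,float).reshape(-1,1,2),d["K"],d["D"]).reshape(-1,2)
    v=np.c_[p,np.ones(len(p))]@d["W"][:3,:3].T
    return d["W"][:3,3],v
def onplane(d,uv,z):
    o,v=ray(d,uv); return o+v*((z-o[2])/v[:,2])[:,None]
def proj(d,P):
    C=np.linalg.inv(d["W"]); return cv2.projectPoints(np.array(P,float).reshape(-1,3),cv2.Rodrigues(C[:3,:3])[0],C[:3,3],d["K"],d["D"])[0].reshape(-1,2)
def cloud(d,mask=None):
    m=d["depth"]>0
    if mask is not None: m&=mask
    v,u=np.nonzero(m); o,r=ray(d,np.c_[u,v]); return o+r*d["depth"][v,u][:,None],np.c_[u,v]
E
python3 - <<'E'
from h import *
print(robot.get_obs(), robot.grip_depth)
ims=[]
for n in ("scene","side"):
    d=grab(n); print(n,d["W"].round(3).tolist(),d["K"][0,0]); cv2.imwrite(f"pics/{n}0.png",d["img"])
E
```

```text
{'t': 0.0, 'qpos': array([-1.39930586e+00,  1.81538641e-01,  1.60800923e+00, -2.15557540e-05,
        1.35379647e+00, -2.06290370e-01]), 'dq': array([-0.00081786,  0.00158083,  0.00182482,  0.00011042,  0.00169422,
        0.00120002]), 'tau': array([-4.00475328e-04, -4.44886136e+01, -3.51327860e+01, -3.15137813e-04,
        9.00739309e-03,  1.55534457e-05]), 'tool_pos': array([ 0.21200047, -0.5338273 ,  0.19328497]), 'tcp_rot': array([-3.13987380e+00, -3.38201826e-04,  3.77785202e-01]), 'contact_force': array([-0.38195763,  0.52111537,  0.04614038]), 'torque': array([0.05982754, 0.0112761 , 0.02067835]), 'gripper_force': 0.0, 'width': 0.08550832351748114} 0.0187
scene [[0.678, 0.521, -0.519, 0.946], [0.735, -0.488, 0.47, -0.472], [-0.008, -0.7, -0.714, 0.807], [0.0, 0.0, 0.0, 1.0]] 551.1547554251239
side [[-0.861, -0.391, 0.325, 0.028], [-0.508, 0.643, -0.573, 0.699], [0.015, -0.659, -0.752, 0.976], [0.0, 0.0, 0.0, 1.0]] 586.5882238159073
```

View pics/scene0.png

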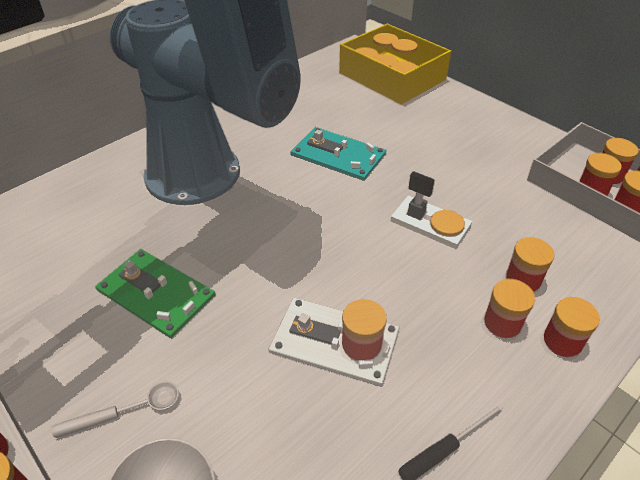

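View pics/side0.png

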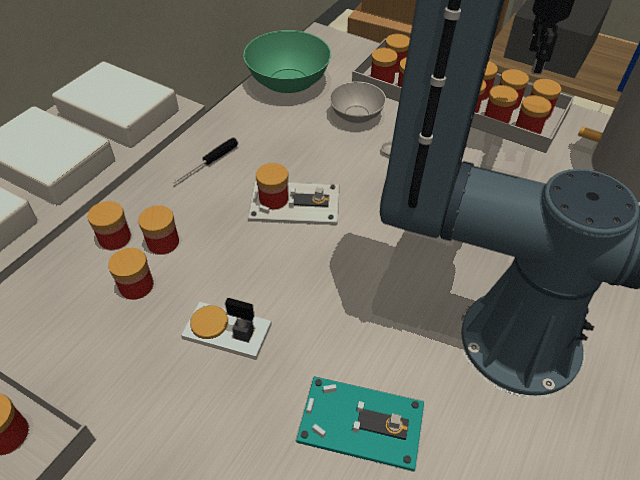

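Scene: the jig is the aluminium plate with a jar, at (335,340) in scene and (295,202) in side. Its look-alikes are the green plate (155,292) and the turquoise plate (340,152), both excluded by colour. The only key is the black T at (420,190) scene / (240,315) side, on the white rest with the lid at (447,222). The screwdriver at (450,445) and the ladle at (115,410) aren't keys.

Run:
```python
from h import *
def rect(P):
    (c,s,a)=cv2.minAreaRect((P[:,:2]*1000).astype(np.float32)); return np.round(c,1),np.round(s,1),round(a,1)
tiles=[]
for n,rj,rr in (("scene",(260,290,405,390),(385,190,475,250)),("side",(240,175,345,228),(175,295,275,360))):
    d=load(n); P,uv=cloud(d)
    hsv=cv2.cvtColor(d["img"],cv2.COLOR_BGR2HSV)[uv[:,1],uv[:,0]]
    def box(r): return (uv[:,0]>r[0])&(uv[:,0]<r[2])&(uv[:,1]>r[1])&(uv[:,1]<r[3])
    white=(hsv[:,1]<25)&(hsv[:,2]>140)
    for nm,r,z in (("jig",rj,.012),("rest",rr,.014)):
        m=np.zeros(d["depth"].shape,np.uint8); s=box(r)&(abs(P[:,2]-z)<.005)
        print(n,nm,"depthband",s.sum(), "white med z",np.median(P[box(r)&white,2]).round(4))
        s=box(r)&white; m[uv[s,1],uv[s,0]]=255; m=cv2.morphologyEx(m,cv2.MORPH_OPEN,np.ones((3,3)))
        c=max(cv2.findContours(m,0,1)[0],key=cv2.contourArea).reshape(-1,2)
        print("   rect",rect(onplane(d,c,z)))
    # key handle: dark, high
    s=box((rr[0],rr[1]-40,rr[2],rr[3]))&(hsv[:,2]<70)&(P[:,2]>.07)&(P[:,2]<.12)
    print(" handle",s.sum(),P[s].mean(0).round(4),rect(P[s]), np.percentile(P[s,2],[5,95]))
    s=box((rr[0],rr[1]-40,rr[2],rr[3]))&(hsv[:,1]>120); print(" lid",P[s].mean(0).round(4))
    s=box((rj[0],rj[1]-20,rj[2],rj[3]))&(hsv[:,1]>120)&(P[:,2]>.077); print(" jar",P[s].mean(0).round(4))
    s=box(rj)&(P[:,2]>.038)&(P[:,2]<.06)&(hsv[:,1]<40)&(hsv[:,2]>80); print(" head",s.sum(),np.median(P[s],0).round(4))
    x,y=((255,285) if n=="scene" else (235,160)); t=cv2.resize(d["img"][y:y+110,x:x+150],None,fx=2.66,fy=2.66*1.0,interpolation=cv2.INTER_CUBIC); 
    x,y=((365,150) if n=="scene" else (165,270)); t2=cv2.resize(d["img"][y:y+110,x:x+150],t.shape[1::-1],interpolation=cv2.INTER_CUBIC); tiles.append(np.hstack([t,t2]))
cv2.imwrite("pics/crop1.png",np.vstack(tiles))
```

```text
scene jig depthband 4133 white med z 0.0111
   rect (array([ 581.5, -113.7]), array([199.7,  52.3]), 26.6)
scene rest depthband 1084 white med z 0.0131
   rect (array([467.1, 264.9]), array([101.8,  80.5]), 14.0)
 handle 418 [0.4595 0.2588 0.0957] (array([457.6, 261.1]), array([50.8, 16. ]), 15.4) [0.07600455 0.11189299]
 lid [0.5273 0.2757 0.0244]
 jar [ 0.6094 -0.0624  0.0926]
 head 97 [ 0.5184 -0.1119  0.0454]
side jig depthband 1995 white med z 0.0114
   rect (array([494.2, -75.3]), array([83.4, 40.1]), 31.4)
side rest depthband 1487 white med z 0.0137
   rect (array([468.1, 266.7]), array([106.3,  80.6]), 14.0)
 handle 452 [0.4513 0.2675 0.0998] (array([453.2, 265.2]), array([50.2, 15.6]), 13.6) [0.07846415 0.11281899]
 lid [0.5098 0.2812 0.0353]
 jar [ 0.6007 -0.0537  0.0916]
 head 39 [ 0.5128 -0.1081  0.0464]
```

View pics/crop1.png

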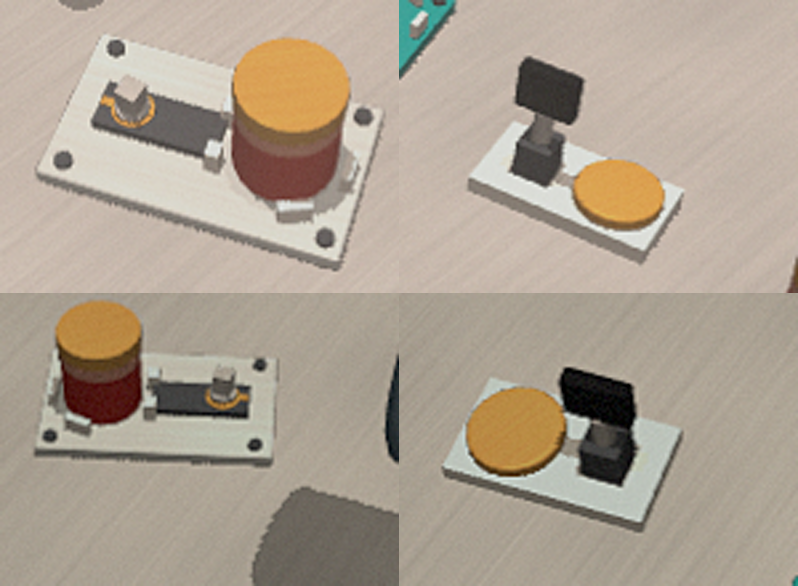

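The crops confirm it: a loose bolt on the aluminium jig (scene ~(303,320)), and the black T key on the white rest with the lid beside it. I'll go above the bolt first for a close look, since it's on the way.

```bash
cat >> h.py <<'E'
def go(p,yaw,o=None):
    o=o or robot.get_obs(); R0=R.from_euler("xyz",o["tcp_rot"]); R1=R.from_euler("xyz",[np.pi,0,yaw])
    print("d cm",(R0.inv().apply(np.array(p)-o["tool_pos"])*100).round(2),"rot",(R0.inv()*R1).as_rotvec().round(4))
E
python3 - <<'E'
from h import *
c=robot.read_camera("wrist"); print(np.array(c["hand_eye"]).round(3),c["fx"])
go([.49,-.14,.26],.378)
E
```

```text
[[-0.    -0.957 -0.29   0.074]
 [ 1.    -0.     0.    -0.002]
 [-0.    -0.29   0.957 -0.181]
 [ 0.     0.     0.     1.   ]] 409.72449040411345
d cm [ 40.37 -26.37  -6.61] rot [-0.0014 -0.0003 -0.0002]
```

>>> apply_moves(
  moves="15 -9 -5 0 0 0 1;30 -18 -5 0 0 0 1;45 -27 -5 0 0 0 1;47 -28 -4.5 0 0 0 1;47 -28 -4.5 0 0 0 1;47 -28 -4.5 0 0 0 1;47 -28 -4.5 0 0 0 1;47 -28 -4.5 0 0 0 1;47 -28 -4.5 0 0 0 1;47 -28 -4.5 0 0 0 1",
)

```text
t: 0.98
tool_pos: [0.4653, -0.2042, 0.2314]
tcp_rot: [3.142, -0.0, 0.378]
contact_force: [0.5, -0.5, -0.8]
width: 0.0855
gripper_force: 0.0
```

>>> apply_moves(
  moves="0 0 0 0 0 0 1;0 0 0 0 0 0 1;0 0 0 0 0 0 1;0 0 0 0 0 0 1;0 0 0 0 0 0 1;0 0 0 0 0 0 1",
)

```text
t: 1.48
tool_pos: [0.4638, -0.2074, 0.2311]
tcp_rot: [-3.141, 0.0, 0.375]
contact_force: [0.1, -0.5, 0.1]
width: 0.0852
gripper_force: 0.0
```

Run:
```python
from h import *
d=grab("wrist"); o=d["o"]; print(o["t"],o["tool_pos"],o["tcp_rot"],o["qpos"])
cv2.imwrite("pics/w1.png",d["img"]); print(proj(d,[.515,-.11,.045]))
go([.56,-.09,.23],.378)
```

```text
1.4833 [ 0.46377052 -0.20739393  0.23111775] [-3.14141130e+00  2.85504796e-04  3.75295594e-01] [-6.54411855e-01 -1.45008827e-03  1.72841454e+00 -1.53167556e-04
  1.41493070e+00  5.41112704e-01]
[[238.23817322 105.94523973]]
d cm [13.24 -7.38  0.11] rot [-0.0002  0.0002 -0.0025]
```

View pics/w1.png

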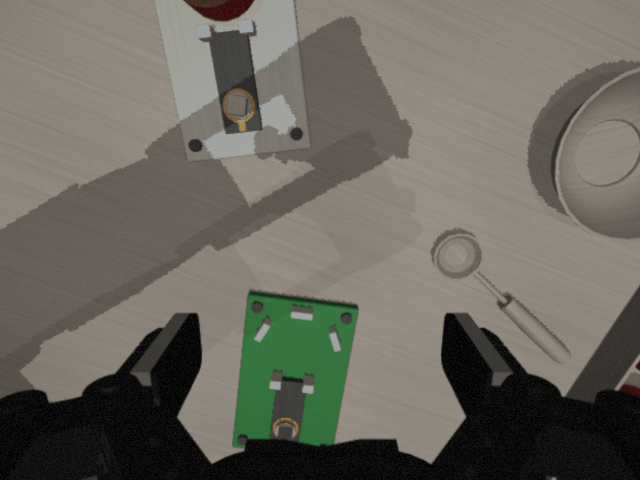

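The wrist view shows the right jig (white plate at the top, head at (238,104)) and the green decoy at (295,370). I'll move nearer.

>>> apply_moves(
  moves="4 -2 0 0 0 0 1;8 -4 0 0 0 0 1;12 -6 0 0 0 0 1;13 -6 0 0 0 0 1;13 -6 0 0 0 0 1;13 -6 0 0 0 0 1;13 -6 0 0 0 0 1;13 -6 0 0 0 0 1;13 -6 0 0 0 0 1;13 -6 0 0 0 0 1",
)

```text
t: 2.37
tool_pos: [0.5627, -0.1033, 0.2314]
tcp_rot: [3.141, -0.0, 0.376]
contact_force: [-0.0, 0.1, 0.1]
width: 0.0856
gripper_force: 0.0
```

Run:
```python
from h import *
d=grab("wrist"); o=d["o"]; print(o["t"],o["tool_pos"],o["tcp_rot"])
u,v=proj(d,[.515,-.11,.03])[0].astype(int); print(u,v)
cv2.imwrite("pics/w2.png",d["img"])
s=40; x0,y0=max(u-s,0),max(v-s,0); c=cv2.resize(d["img"][y0:y0+80,x0:x0+80],None,fx=7,fy=7,interpolation=cv2.INTER_CUBIC)
print(x0,y0); cv2.imwrite("pics/w2c.png",np.hstack([c[:560],cv2.resize(d["img"],(240,560))]) if 0 else c)
P,uv=cloud(d); w=(abs(P[:,0]-.515)<.03)&(abs(P[:,1]+.11)<.03)
for lo,hi in ((.010,.016),(.017,.023),(.024,.03),(.035,.06)):
    k=w&(P[:,2]>lo)&(P[:,2]<hi); print(lo,k.sum(),P[k].mean(0).round(4) if k.any() else "")
```

```text
2.3667 [ 0.5627408  -0.1033313   0.23142278] [ 3.14140336e+00 -6.80285299e-05  3.76253555e-01]
311 247
271 207
0.01 1475 [ 0.5126 -0.1173  0.0128]
0.017 1237 [ 0.5226 -0.1014  0.021 ]
0.024 134 [ 0.5199 -0.1031  0.0278]
0.035 346 [ 0.5172 -0.1075  0.0465]
```

View pics/w2c.png

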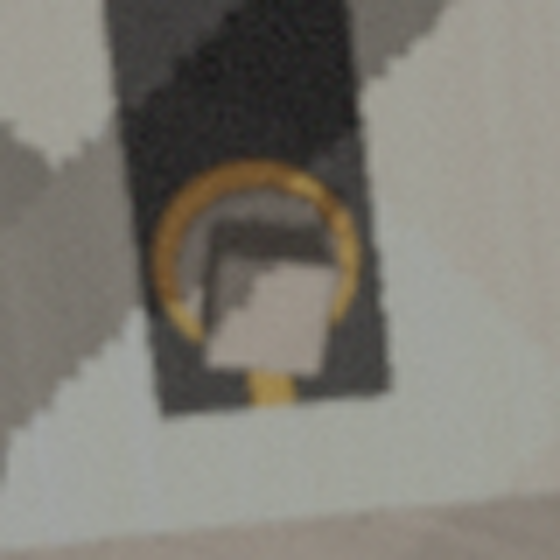

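The crop shows the brass washer ring centred at about crop (256,263). The head's top face has corners (215,255), (337,262), (325,375), (205,368), leaning towards the bar's rear end. The dark bar edges give the jig yaw.

Run:
```python
from h import *
d=load("wrist"); f=lambda a:np.array(a,float)/7+[271,207]-.43
hole=onplane(d,f([[256,263]]),.0215)[0]; print("washer",hole)
c=onplane(d,f([[215,255],[337,262],[325,375],[205,368]]),.0468); print("head",c.mean(0),[np.degrees(np.arctan2(*(c[(i+1)%4]-c[i])[1::-1])).round(1) for i in range(4)],[np.linalg.norm(c[(i+1)%4]-c[i]).round(4) for i in range(4)])
b=onplane(d,f([[107,0],[162,415],[350,0],[390,390]]),.02)
for i in (0,2): print("bar yaw",np.degrees(np.arctan2(*(b[i]-b[i+1])[1::-1])))
print("rear mid",(b[1]+b[3])/2, np.linalg.norm(b[1]-b[3]))
v=c.mean(0)-hole; print("lean",np.degrees(np.arctan2(np.hypot(v[0],v[1]),.0265)), "dir",np.degrees(np.arctan2(v[1],v[0])))
# plate yaw from contour
P,uv=cloud(d); k=(abs(P[:,2]-.012)<.003); 
m=np.zeros((480,640),np.uint8); m[uv[k,1],uv[k,0]]=255; m=cv2.morphologyEx(m,cv2.MORPH_OPEN,np.ones((5,5)))
cc=max(cv2.findContours(m,0,1)[0],key=cv2.contourArea).reshape(-1,2); print(cv2.minAreaRect((onplane(d,cc,.012)[:,:2]*1000).astype(np.float32)))
go([.4575,.262,.23],.244)
```

```text
washer [ 0.51381523 -0.10600501  0.0215    ]
head [ 0.51526377 -0.1083987   0.0468    ] [np.float64(-71.9), np.float64(-164.3), np.float64(108.0), np.float64(15.9)] [np.float64(0.0163), np.float64(0.016), np.float64(0.0162), np.float64(0.016)]
bar yaw 27.552164780992335
bar yaw 27.279353486355507
rear mid [ 0.49463177 -0.11639938  0.02      ] 0.03335173877847675
lean 6.026922345577204 dir -58.819836866800834
((563.2046508789062, -79.97400665283203), (198.91348266601562, 120.5421371459961), 27.895057678222656)
d cm [  3.63 -37.84   0.14] rot [ 2.000e-04 -1.000e-04  1.325e-01]
```

Hole ≈ (0.5147, −0.1058), jig yaw ≈ 27.5°, head yaw ≈ 17°, lean ≈ 5.5° towards −y. Next, above the key.

>>> apply_moves(
  moves="0.4 -4 0 0 0 0.02 1;0.8 -8 0 0 0 0.04 1;1.2 -12 0 0 0 0.06 1;1.6 -16 0 0 0 0.08 1;2 -20 0 0 0 0.1 1;2.4 -24 0 0 0 0.12 1;2.8 -28 0 0 0 0.13 1;3.1 -32 0 0 0 0.1325 1;3.4 -36 0 0 0 0.1325 1;3.6 -37.8 0 0 0 0.1325 1",
)

```text
t: 3.25
tool_pos: [0.4554, 0.2657, 0.2317]
tcp_rot: [-3.14, -0.001, 0.248]
contact_force: [0.0, 0.2, 1.0]
width: 0.0854
gripper_force: 0.0
```

>>> apply_moves(
  moves="0 0 0 0 0 0 1;0 0 0 0 0 0 1;0 0 0 0 0 0 1;0 0 0 0 0 0 1",
)

```text
t: 3.58
tool_pos: [0.4578, 0.2609, 0.2313]
tcp_rot: [3.141, -0.0, 0.244]
contact_force: [0.3, -0.6, -0.1]
width: 0.0854
gripper_force: 0.0
```

Run:
```python
from h import *
d=grab("wrist"); o=d["o"]; print(o["t"],o["tool_pos"],o["tcp_rot"])
hsv=cv2.cvtColor(d["img"],cv2.COLOR_BGR2HSV)
cv2.imwrite("pics/w3.png",d["img"])
P,uv=cloud(d)
k=(P[:,2]>.10)&(P[:,2]<.125)&(abs(P[:,0]-.457)<.05)&(abs(P[:,1]-.262)<.05)
print(k.sum(),np.median(P[k],0)); m=np.zeros((480,640),np.uint8); m[uv[k,1],uv[k,0]]=255
c=max(cv2.findContours(m,0,1)[0],key=cv2.contourArea).reshape(-1,2)
print("img rect",cv2.minAreaRect(c.astype(np.float32)),"world",cv2.minAreaRect((onplane(d,c,.112)[:,:2]*1000).astype(np.float32)))
go([.4575,.262,.23],.244)
```

```text
3.5833 [0.45780224 0.26088519 0.23129633] [ 3.14121181e+00 -4.36982824e-05  2.43504519e-01]
1184 [0.45765132 0.26592274 0.11237038]
img rect ((317.0, 219.0), (18.0, 66.0), 0.0) world ((457.03814697265625, 265.61920166015625), (51.03171157836914, 13.359078407287598), 13.40478515625)
d cm [-0.01 -0.12  0.13] rot [ 0.0003 -0.0001 -0.0008]
```

View pics/w3.png

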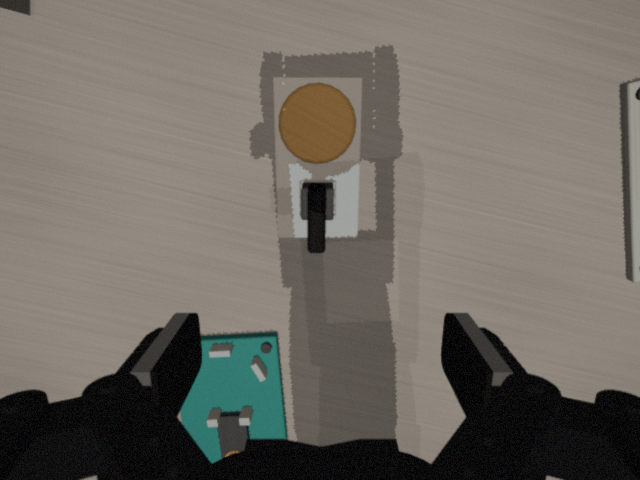

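The handle's top is at (317,218), directly below. I'll descend and grip.

>>> apply_moves(
  moves="0 -0.43 3 0 0 0 1;0 -0.43 6 0 0 0 1;0 -0.43 9 0 0 0 1;0 -0.43 12 0 0 0 1;0 -0.43 14 0 0 0 1;0 -0.43 15.7 0 0 0 1;0 -0.43 15.7 0 0 0 1;0 -0.43 15.7 0 0 0 1;0 -0.43 15.7 0 0 0 1;0 -0.43 15.7 0 0 0 1",
)

```text
t: 4.47
tool_pos: [0.4577, 0.2664, 0.076]
tcp_rot: [-3.141, -0.003, 0.245]
contact_force: [0.3, 0.3, 0.2]
width: 0.0852
gripper_force: 0.0
```

>>> apply_moves(
  moves="0 0 0 0 0 0 -0.3;0 0 0 0 0 0 -0.4;0 0 0 0 0 0 -0.6;0 0 0 0 0 0 -0.7;0 0 0 0 0 0 -0.8;0 0 0 0 0 0 -0.9;0 0 0 0 0 0 -1;0 0 0 0 0 0 -1;0 0 0 0 0 0 -1;0 0 0 0 0 0 -1",
  force=60,
)

```text
t: 5.3
tool_pos: [0.4559, 0.2663, 0.074]
tcp_rot: [3.142, 0.001, 0.245]
contact_force: [0.6, -0.3, -0.5]
width: 0.0
gripper_force: 0.1
```

>>> apply_moves(
  moves="0 0 0 0 0 0 -1;0 0 0 0 0 0 -1;0 0 0 0 0 0 -1;0 0 0 0 0 0 -1;0 0 0 0 0 0 -1;0 0 0 0 0 0 -1",
)

```text
t: 5.8
tool_pos: [0.4561, 0.2663, 0.0742]
tcp_rot: [3.142, 0.0, 0.245]
contact_force: [-0.2, -0.7, 0.0]
width: 0.0002
gripper_force: 0.1
```

The fingers shut on nothing, so I'll look.

Run:
```python
from h import *
d=grab("wrist"); s=grab("side"); u,v=[int(x) for x in proj(s,[.457,.265,.08])[0]]; print(u,v)
c=cv2.resize(s["img"][v-60:v+60,max(u-65,0):u+65],(400,369)); cv2.imwrite("pics/f1.png",np.hstack([cv2.resize(d["img"],(400,300))[:300],c[:300]]))
```

```text
238 312
```

View pics/f1.png

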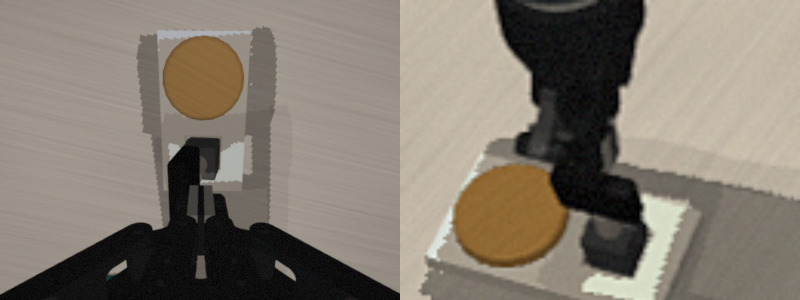

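Run:
```python
from h import *
d=load("wrist"); s=load("side")
a=cv2.resize(d["img"][190:390,220:420],(560,560),interpolation=cv2.INTER_CUBIC)
g=lambda x:(255*(x/255.)**.45).astype(np.uint8)
cv2.imwrite("pics/f2.png",g(a))
P,uv=cloud(d)
k=(uv[:,0]>240)&(uv[:,0]<400)&(uv[:,1]>200)&(uv[:,1]<380)
q=np.zeros((480,640)); q[uv[:,1],uv[:,0]]=P[:,2]; print((q[200:380:12,250:360:8]*1000).round().astype(int))
```

```text
[[  1  14  14  15  14  15  15  15  15  15  14  16  15  15]
 [  1   2  14  15  14  14  16  14  16  15  16  14  15  14]
 [  0   1  16  14  16  16   7  21  22  22  22  22  23  15]
 [  2   1  15  15  14  79  84  82  80  46  46  46  41  13]
 [  0   0  14  14 100 100 100  97  92  47  48  48  42  14]
 [  2   1  14 112 112 112 112 106  91  61  51  48  42  15]
 [  1   1  15 113 113 114 114 108  92  72  48   0  41  14]
 [  1   1  14 113 114 114 114 108  92  76  47  48  15  14]
 [  1   1  14 112 112 113 112 116 117 116 116 116  15  15]
 [  1   1   2 112 113 114 114 126 126 126 125 127   1   0]
 [  1   1  -1 113 112 127 128 136 134 134 135 136 127 128]
 [  0   1   2 112 135 136 136 143 143 142 143 142 136 135]
 [  1   1   1 113 142 142 143 148 149 149 150 149 142 143]
 [  0   1   1 157 157 160 157 157 157 151 157 157 160 159]
 [154 155 163 163 163 163 163 163 159 150 160 163 163 163]]
```

View pics/f2.png

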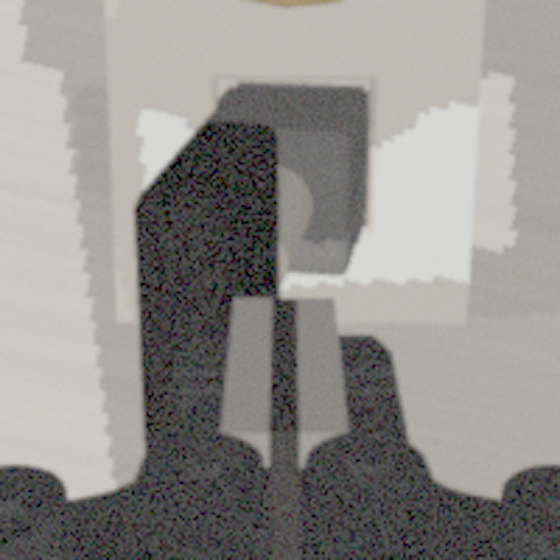

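Run:
```python
from h import *
d=load("wrist"); o=d["o"]; R0=R.from_euler("xyz",o["tcp_rot"])
print("TCP px",proj(d,o["tool_pos"]), "front tip",proj(d,o["tool_pos"]+R0.apply([.011,0,0])))
P,uv=cloud(d); T=R0.inv().apply(P-o["tool_pos"])*1000
for (u,v) in [(305,298),(305,340),(338,298),(338,340),(321,320),(285,262),(293,300),(293,236),(275,280),(315,280),(300,270),(355,315)]:
    i=np.nonzero((uv[:,0]==u)&(uv[:,1]==v))[0]; print(u,v,"tool mm",T[i].round(1),"world",P[i].round(4))
k=(P[:,2]>.109)&(P[:,2]<.1155)&(uv[:,0]<330)&(uv[:,0]>260)&(uv[:,1]<350)
print(cv2.minAreaRect((P[k,:2]*1000).astype(np.float32)))
for n in ("side",):
    s=load(n); P,uv=cloud(s); R1=R0; T=R0.inv().apply(P-o["tool_pos"])*1000
    k=(abs(T[:,0])<40)&(abs(T[:,1])<50)&(T[:,2]>-90)&(T[:,2]<15)
    h=s["img"][uv[:,1],uv[:,0]].max(1)
    for zb in range(-90,15,10):
        j=k&(T[:,2]>=zb)&(T[:,2]<zb+10)&(h<90); print(zb,j.sum(),np.percentile(T[j],[2,98],axis=0).round(0).tolist() if j.sum() else "")
```

```text
TCP px [[324.66632781 280.59026714]] front tip [[324.72142288 258.65358343]]
305 298 tool mm [[ 11.4  -7.5 -44.5]] world [[0.4654 0.2764 0.1187]]
305 340 tool mm [[ 10.5  -6.5 -72.3]] world [[0.4648 0.2752 0.1464]]
338 298 tool mm [[ 11.6   4.4 -44.9]] world [[0.4685 0.2649 0.1191]]
338 340 tool mm [[ 11.1   3.3 -73.2]] world [[0.4677 0.2658 0.1473]]
321 320 tool mm [[ 11.2  -1.7 -61. ]] world [[0.4666 0.2707 0.1352]]
285 262 tool mm [[ 23.3 -14.9 -39. ]] world [[0.4751 0.2865 0.1132]]
293 300 tool mm [[  8.  -12.3 -38.8]] world [[0.4609 0.2802 0.113 ]]
293 236 tool mm [[ 24.4 -14.   -8.5]] world [[0.4764 0.2858 0.0827]]
275 280 tool mm [[ 16.3 -18.8 -39.3]] world [[0.4674 0.2885 0.1135]]
315 280 tool mm [[  6.8  -4.3 -16. ]] world [[0.4617 0.2722 0.0901]]
300 270 tool mm [[ 19.9  -9.5 -38.3]] world [[0.4731 0.2804 0.1125]]
355 315 tool mm [[  7.1  10.3 -49.4]] world [[0.4655 0.2581 0.1236]]
((458.8753356933594, 277.71405029296875), (38.55376052856445, 23.14154815673828), 13.739421844482422)
-90 59 [[-15.0, -30.0, -90.0], [7.0, 25.0, -81.0]]
-80 14 [[-14.0, -13.0, -80.0], [-8.0, 5.0, -70.0]]
-70 19 [[-13.0, -13.0, -69.0], [-8.0, 2.0, -62.0]]
-60 37 [[-13.0, -15.0, -59.0], [3.0, 1.0, -50.0]]
-50 36 [[-24.0, -18.0, -50.0], [20.0, 3.0, -40.0]]
-40 217 [[-27.0, -21.0, -40.0], [20.0, -7.0, -31.0]]
-30 62 [[-28.0, -20.0, -30.0], [19.0, -9.0, -20.0]]
-20 61 [[-27.0, -18.0, -20.0], [20.0, -9.0, -10.0]]
-10 47 [[-27.0, -17.0, -10.0], [19.0, -8.0, -1.0]]
0 17 [[-22.0, -15.0, 0.0], [9.0, -9.0, 9.0]]
10 8 [[-11.0, -15.0, 11.0], [2.0, -8.0, 15.0]]
```

The depth data puts the handle leaning beside the closed fingers, with fingertips that appear to end well short of the TCP. I'll raise the closed gripper clear and measure numerically.

>>> apply_moves(
  moves="0 0 -1 0 0 0 -1;0 0 -2 0 0 0 -1;0 0 -3.5 0 0 0 -1;0 0 -5 0 0 0 -1;0 0 -7 0 0 0 -1;0 0 -9 0 0 0 -1;0 0 -9 0 0 0 -1;0 0 -9 0 0 0 -1;0 0 -9 0 0 0 -1;0 0 -9 0 0 0 -1",
)

```text
t: 6.73
tool_pos: [0.4555, 0.2661, 0.1635]
tcp_rot: [3.142, 0.002, 0.245]
contact_force: [-0.6, 0.2, -1.1]
width: 0.0003
gripper_force: 0.0
```

```bash
cat > chk.py <<'E'
from h import *
d=grab("wrist"); o=d["o"]; R0=R.from_euler("xyz",o["tcp_rot"]); print(o["t"],o["tool_pos"],o["width"])
P,uv=cloud(d); T=R0.inv().apply(P-o["tool_pos"])*1000
for lo in range(-90,10,10):
    k=(abs(T[:,0])<16)&(abs(T[:,1])<14)&(T[:,2]>=lo)&(T[:,2]<lo+10); print(lo,k.sum(),T[k].mean(0).round(1) if k.any() else "")
for n in ("wrist","side"):
    d=grab(n); P,uv=cloud(d); g=d["img"][uv[:,1],uv[:,0]].max(1)
    k=(np.hypot(P[:,0]-.457,P[:,1]-.265)<.045)&(g<90)
    for lo,hi in ((.075,.09),(.095,.108),(.109,.116)):
        j=k&(P[:,2]>lo)&(P[:,2]<hi)
        if j.sum()>9: print(n,lo,j.sum(),cv2.minAreaRect((P[j,:2]*1000).astype(np.float32)))
E
python3 chk.py
```

```text
6.7333 [0.45549687 0.26610561 0.16345255] 0.0002525133374003729
-90 2790 [  7.7  -1.  -85.6]
-80 1540 [  5.9  -1.5 -75.2]
-70 1224 [  9.3  -0.9 -64.9]
-60 1018 [  9.2  -1.  -55.1]
-50 565 [  9.7  -1.4 -46.5]
-40 0 
-30 0 
-20 0 
-10 0 
0 0 
wrist 0.075 87 ((479.341064453125, 269.4907531738281), (2.8916125297546387, 13.595268249511719), 11.811575889587402)
wrist 0.095 91 ((479.48553466796875, 269.43487548828125), (2.6767048835754395, 13.418813705444336), 10.597201347351074)
wrist 0.109 1826 ((456.7650146484375, 264.1313781738281), (48.99632263183594, 13.923643112182617), 13.831172943115234)
side 0.075 113 ((451.8701171875, 268.1484680175781), (50.2208366394043, 12.543401718139648), 25.718276977539062)
side 0.095 118 ((455.3285827636719, 262.64251708984375), (52.01311111450195, 16.873788833618164), 15.665002822875977)
side 0.109 167 ((454.1200866699219, 263.29443359375), (50.69956970214844, 15.355454444885254), 13.786863327026367)
```

The key stood back upright at (0.4565, 0.264). With the fingers unobstructed, nothing appears nearer the TCP than about 47 mm, so the real fingertips are ~46 mm short of the reported TCP and I closed above or at the handle's top edge. I'll open, go lower in stages, and check by depth.

>>> apply_moves(
  moves="0 0.2 0 0 0 0 1;0 0.2 0 0 0 0 1;0 0.2 0 0 0 0 1;0 0.2 0 0 0 0 1;0 0.2 0 0 0 0 1;0 0.2 0 0 0 0 1;0 0.2 0 0 0 0 1;0 0.2 0 0 0 0 1",
)

```text
t: 7.55
tool_pos: [0.4567, 0.2644, 0.1643]
tcp_rot: [-3.142, -0.0, 0.245]
contact_force: [-0.1, 0.7, 0.3]
width: 0.0853
gripper_force: 0.0
```

>>> apply_moves(
  moves="0 0 3 0 0 0 1;0 0 5 0 0 0 1;0 0 7 0 0 0 1;0 0 9 0 0 0 1;0 0 10 0 0 0 1;0 0 11 0 0 0 1;0 0 11.6 0 0 0 1;0 0 11.6 0 0 0 1;0 0 11.6 0 0 0 1;0 0 11.6 0 0 0 1",
)

```text
t: 8.38
tool_pos: [0.4575, 0.2647, 0.0493]
tcp_rot: [-3.142, -0.002, 0.245]
contact_force: [-0.3, 0.8, 0.0]
width: 0.0851
gripper_force: 0.0
```

Run:
```python
from h import *
d=grab("wrist"); o=d["o"]; R0=R.from_euler("xyz",o["tcp_rot"]); print(o["t"],o["tool_pos"],o["width"])
P,uv=cloud(d); T=R0.inv().apply(P-o["tool_pos"])*1000
k=(T[:,2]<-48)&(abs(T[:,1])<60)
for s in (-1,1):
  j=(T[:,2]<-30)&(T[:,1]*s>28)&(T[:,1]*s<60); i=np.argsort(-T[j][:,2])[:40]; print("tips",s,T[j][i].mean(0).round(1))
j=(abs(P[:,2]-.112)<.003)&(abs(T[:,1])<20); print("handle top tool",T[j].mean(0).round(1),cv2.minAreaRect((T[j,:2]).astype(np.float32)))
cv2.imwrite("pics/w4.png",d["img"])
```

```text
8.3833 [0.45753868 0.26471801 0.0492655 ] 0.08509150468908397
tips -1 [ -0.3 -44.6 -51.8]
tips 1 [  0.6  41.1 -51.8]
handle top tool [  1.1   0.1 -63.1] ((-1.2078990936279297, 0.22214603424072266), (50.30257034301758, 13.974946975708008), 0.5698768496513367)
```

View pics/w4.png

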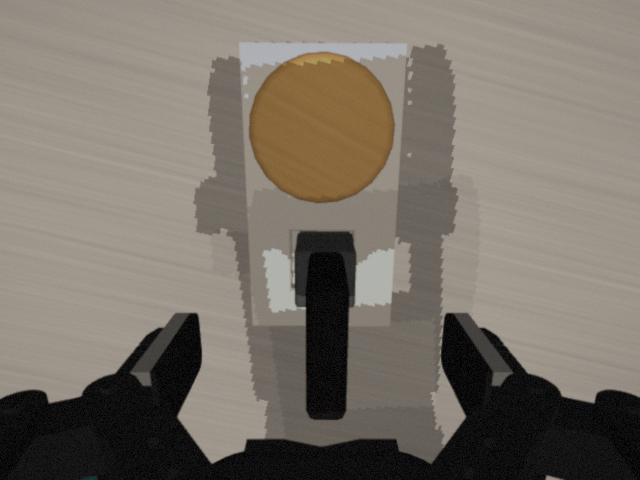

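The handle (325,330) sits between the open fingers, whose tips only just reach its top, as measured. I'll go 1.9 cm lower and close.

>>> apply_moves(
  moves="0 0.18 1 0 0 0 1;0 0.18 1.9 0 0 0 1;0 0.18 1.9 0 0 0 1;0 0.18 1.9 0 0 0 1;0 0.18 1.9 0 0 0 0;0 0.18 1.9 0 0 0 -0.4;0 0.18 1.9 0 0 0 -0.6;0 0.18 1.9 0 0 0 -0.8;0 0.18 1.9 0 0 0 -1;0 0.18 1.9 0 0 0 -1",
  force=60,
)

```text
t: 9.27
tool_pos: [0.4573, 0.2628, 0.0295]
tcp_rot: [-3.141, -0.0, 0.245]
contact_force: [-0.7, 0.9, 2.4]
width: 0.0133
gripper_force: 61.7
```

>>> apply_moves(
  moves="0 0 0 0 0 0 -1;0 0 0 0 0 0 -1;0 0 0 0 0 0 -1;0 0 0 0 0 0 -1",
)

```text
t: 9.6
tool_pos: [0.4573, 0.2628, 0.0296]
tcp_rot: [-3.141, -0.0, 0.245]
contact_force: [-1.0, 0.7, 4.2]
width: 0.013
gripper_force: 60.6
```

Gripped at 13 mm. I'll lift.

>>> apply_moves(
  moves="0 0 -1 0 0 0 -1;0 0 -2 0 0 0 -1;0 0 -4 0 0 0 -1;0 0 -6 0 0 0 -1;0 0 -8 0 0 0 -1;0 0 -10 0 0 0 -1;0 0 -12 0 0 0 -1;0 0 -12 0 0 0 -1;0 0 -12 0 0 0 -1;0 0 -12 0 0 0 -1",
  force=80,
)

```text
t: 10.43
tool_pos: [0.4564, 0.2624, 0.1483]
tcp_rot: [3.141, 0.001, 0.245]
contact_force: [-0.6, 0.3, -2.3]
width: 0.013
gripper_force: 78.1
```

```bash
cat > keypose.py <<'E'
from h import *
for n in ("wrist","side","scene"):
    d=grab(n); o=d["o"]; R0=R.from_euler("xyz",o["tcp_rot"]); P,uv=cloud(d); T=R0.inv().apply(P-o["tool_pos"])*1000
    if n=="wrist": print(o["t"],o["tool_pos"].round(4),o["tcp_rot"].round(4),o["contact_force"].round(1),o["width"])
    g=d["img"][uv[:,1],uv[:,0]].max(1)
    k=(abs(T[:,0])<35)&(abs(T[:,1])<35)&(P[:,2]>.055)
    for lo in range(-90,60,10):
        j=k&(T[:,2]>=lo)&(T[:,2]<lo+10)
        if j.sum()>8: print(n,lo,j.sum(),np.percentile(T[j],[2,98],axis=0).round(0)[:, :2].tolist())
    j=k&(T[:,2]>-35); 
    if j.sum(): print("  zmax",np.percentile(T[j,2],98))
E
python3 keypose.py
```

```text
10.4333 [0.4564 0.2624 0.1483] [3.1415e+00 1.3000e-03 2.4530e-01] [-0.6  0.3 -2.3] 0.012997979444408137
wrist -90 10943 [[-15.0, -31.0], [23.0, 30.0]]
wrist -80 2096 [[-10.0, -19.0], [25.0, 16.0]]
wrist -70 1619 [[6.0, -21.0], [24.0, 18.0]]
wrist -60 1382 [[7.0, -21.0], [24.0, 18.0]]
wrist -50 632 [[7.0, -20.0], [24.0, 17.0]]
wrist -20 1279 [[-0.0, -16.0], [14.0, 13.0]]
wrist -10 459 [[13.0, -16.0], [15.0, 13.0]]
wrist 0 404 [[14.0, -16.0], [15.0, 13.0]]
wrist 10 299 [[14.0, -16.0], [15.0, 13.0]]
wrist 20 123 [[13.0, -15.0], [15.0, 12.0]]
  zmax 20.890173889736715
side -90 163 [[-26.0, -33.0], [6.0, 31.0]]
side -80 67 [[-28.0, -17.0], [-8.0, 12.0]]
side -70 71 [[-28.0, -20.0], [-7.0, 2.0]]
side -60 85 [[-27.0, -20.0], [5.0, 4.0]]
side -50 58 [[-27.0, -20.0], [5.0, 3.0]]
side -40 9 [[-11.0, -14.0], [-7.0, 0.0]]
side -30 25 [[-10.0, -9.0], [2.0, 1.0]]
side -20 182 [[-17.0, -15.0], [12.0, 13.0]]
side -10 82 [[-18.0, -16.0], [12.0, 13.0]]
side 0 86 [[-18.0, -16.0], [14.0, 13.0]]
side 10 76 [[-18.0, -16.0], [13.0, 12.0]]
side 20 28 [[-17.0, -15.0], [14.0, 11.0]]
  zmax 22.530879955599634
scene -90 82 [[5.0, -32.0], [24.0, 34.0]]
scene -80 62 [[-2.0, -12.0], [25.0, 22.0]]
scene -70 99 [[-11.0, 0.0], [24.0, 23.0]]
scene -60 110 [[-22.0, -1.0], [24.0, 22.0]]
scene -50 75 [[-22.0, -0.0], [23.0, 21.0]]
scene -40 18 [[-7.0, 3.0], [8.0, 15.0]]
scene -30 27 [[-5.0, 2.0], [7.0, 9.0]]
scene -20 133 [[-14.0, -11.0], [14.0, 17.0]]
scene -10 73 [[-11.0, -11.0], [15.0, 18.0]]
scene 0 82 [[-14.0, -10.0], [16.0, 17.0]]
scene 10 71 [[-14.0, -10.0], [16.0, 17.0]]
scene 20 27 [[-12.0, -6.0], [15.0, 17.0]]
  zmax 22.424311772285137
```

The key is held upright, its bottom about 23.5 mm below the TCP point. Moving to a hover behind the bolt so one wrist view sees both key and head.

>>> apply_moves(
  moves="-0.6 3.5 0 0 0 -0.01 -1;-1.2 7.5 0 0 0 -0.02 -1;-1.8 11.5 0 0 0 -0.03 -1;-2.4 15.5 0 0 0 -0.04 -1;-3 19.5 0 0 0 -0.052 -1;-3.7 23.5 0 0 0 -0.052 -1;-4.4 27.5 0 0 0 -0.052 -1;-5 31.5 0 0 0 -0.052 -1;-5.7 35.5 0 0 0 -0.052 -1;-6 37.6 0 0 0 -0.052 -1",
)

```text
t: 11.42
tool_pos: [0.4897, -0.1208, 0.1485]
tcp_rot: [3.141, 0.001, 0.295]
contact_force: [-0.2, 0.3, -2.0]
width: 0.0131
gripper_force: 78.9
```

>>> apply_moves(
  moves="0 0 1 0 0 0 -1;0 0 2 0 0 0 -1;0 0 3 0 0 0 -1;0 0 4 0 0 0 -1;0 0 5 0 0 0 -1;0 0 5 0 0 0 -1;0 0 5 0 0 0 -1;0 0 5 0 0 0 -1;0 0 5 0 0 0 -1",
)

```text
t: 12.17
tool_pos: [0.4908, -0.1166, 0.0999]
tcp_rot: [3.141, -0.001, 0.298]
contact_force: [0.5, -0.2, -1.9]
width: 0.0133
gripper_force: 78.8
```

```bash
cat > rel.py <<'E'
from h import *
d=grab("wrist"); o=d["o"]; print(o["t"],o["tool_pos"].round(4),o["tcp_rot"].round(4),o["contact_force"].round(1),o["width"],o["qpos"].round(2))
R0=R.from_euler("xyz",o["tcp_rot"]); P,uv=cloud(d); T=R0.inv().apply(P-o["tool_pos"])*1000
k=(T[:,2]>-12)&(T[:,2]<22)&(abs(T[:,0])<25)&(abs(T[:,1])<25); print("socket n",k.sum(),np.percentile(T[k],[1,50,99],axis=0).round(1).tolist())
print("head n"); hsv=cv2.cvtColor(d["img"],cv2.COLOR_BGR2HSV)
w=(np.hypot(P[:,0]-.515,P[:,1]+.107)<.022)&(P[:,2]>.0435)&(P[:,2]<.052)
m=np.zeros((480,640),np.uint8); m[uv[w,1],uv[w,0]]=255; m=cv2.morphologyEx(m,cv2.MORPH_OPEN,np.ones((3,3)))
c=max(cv2.findContours(m,0,1)[0],key=cv2.contourArea).reshape(-1,2); w=w&(m[uv[:,1],uv[:,0]]>0)
A=np.c_[P[w,:2],np.ones(w.sum())]; n,*_=np.linalg.lstsq(A,P[w,2],rcond=None); print("plane slope deg",np.degrees(np.arctan(n[:2])).round(1),"med z",np.median(P[w,2]),w.sum())
H=onplane(d,c,.047); r=cv2.minAreaRect((H[:,:2]*1000).astype(np.float32)); print("head world",r)
hc=np.r_[np.array(r[0])/1000,.047]; print("head in tool",(R0.inv().apply(hc-o["tool_pos"])*1000).round(1))
b=(hsv[...,0]>12)&(hsv[...,0]<32)&(hsv[...,1]>110); mm=np.zeros((480,640),bool); mm[:]=b
u,v=proj(d,[.5147,-.1058,.0215])[0]; yy,xx=np.nonzero(mm); s=np.hypot(xx-u,yy-v)<45; Q=onplane(d,np.c_[xx[s],yy[s]],.0215)
if s.sum()>20: e=cv2.convexHull((Q[:,:2]*1000).astype(np.float32)); print("washer",s.sum(),cv2.minEnclosingCircle(e),R0.inv().apply(np.r_[np.array(cv2.minEnclosingCircle(e)[0])/1000,.0215]-o["tool_pos"])*1000)
cv2.imwrite("pics/rel.png",cv2.resize(d["img"][max(int(v)-110,0):int(v)+110,int(u)-130:int(u)+130],None,fx=3,fy=3)[:600,:800])
E
python3 rel.py
```

```text
12.1667 [ 0.4908 -0.1166  0.0999] [ 3.1407e+00 -9.0000e-04  2.9790e-01] [ 0.5 -0.2 -1.9] 0.013280204324528139 [-0.47  0.13  1.87  0.    1.14  0.8 ]
socket n 1379 [[13.2, -16.2, -11.7], [14.2, -1.3, 3.1], [14.7, 13.2, 21.5]]
head n
plane slope deg [-3.4  3.9] med z 0.04791186477459618 774
head world ((515.7847290039062, -108.17557525634766), (16.449800491333008, 16.153696060180664), 13.953628540039062)
head in tool [26.3 -0.8 53. ]
washer 534 ((510.8313903808594, -107.23392486572266), 18.347476959228516) [21.79216744 -3.14110422 78.45577316]
```

Same-view offsets: head at (+26.8, +0.7) mm from the key axis and the hole at about (+25.8, −1.6) mm in tool axes; the lean is ~5°. Moving over the head.

>>> apply_moves(
  moves="1 0.03 0 0 0 0.02 -1;2 0.05 0.5 0 0 0.025 -1;2.65 0.05 1.2 0 0 0.025 -1;2.65 0.05 1.8 0 0 0.025 -1;2.65 0.05 2.4 0 0 0.025 -1;2.65 0.05 2.5 0 0 0.025 -1;2.65 0.05 2.5 0 0 0.025 -1;2.65 0.05 2.5 0 0 0.025 -1",
)

```text
t: 12.88
tool_pos: [0.5153, -0.1094, 0.0742]
tcp_rot: [-3.141, 0.0, 0.272]
contact_force: [0.6, -0.0, -2.0]
width: 0.0129
gripper_force: 78.8
```

>>> apply_moves(
  moves="0 0 0.2 0 0 0 -1;0 0 0.4 0 0 0 -1;0 -0.02 0.6 0 0 0 -1;0 -0.04 0.8 0 0 0 -1;0 -0.06 1 0 0 0 -1;-0.02 -0.09 1.1 0 0 0 -1;-0.03 -0.11 1.2 0 0 0 -1;-0.03 -0.11 1.2 0 0 0 -1;-0.03 -0.11 1.2 0 0 0 -1",
)

```text
t: 13.63
tool_pos: [0.5153, -0.1085, 0.0623]
tcp_rot: [3.141, -0.0, 0.272]
contact_force: [1.1, -1.2, -1.9]
width: 0.0125
gripper_force: 79.0
```

No snag, with the bore 8 mm over the head. Continuing down while easing toward the hole axis.

>>> apply_moves(
  moves="0 0 0.15 0 0 0 -1;0 -0.03 0.3 0 0 0 -1;0 -0.05 0.45 0 0 0 -1;0 -0.08 0.6 0 0 0 -1;0 -0.1 0.7 0 0 0 -1;0 -0.1 0.7 0 0 0 -1;0 -0.1 0.7 0 0 0 -1",
)

```text
t: 14.22
tool_pos: [0.5147, -0.1073, 0.0551]
tcp_rot: [-3.141, 0.0, 0.272]
contact_force: [1.5, -0.7, -0.7]
width: 0.0134
gripper_force: 79.2
```

>>> apply_moves(
  moves="0 0 0.05 0 0 0 -1;0 0 0.1 0 0 0 -1;0 0 0.1 0 0 0 -1;0 0 0.1 0 0 0 -1",
)

```text
t: 14.55
tool_pos: [0.5151, -0.1073, 0.0549]
tcp_rot: [3.142, -0.0, 0.272]
contact_force: [-1.5, 0.8, 5.9]
width: 0.0133
gripper_force: 80.0
```

Seated at the expected height with ~8 N of press. Pressing a bit more to square the bolt, then holding.

>>> apply_moves(
  moves="0 0 0.04 0 0 0 -1;0 0 0.08 0 0 0 -1;0 0 0.08 0 0 0 -1;0 0 0.08 0 0 0 -1;0 0 0.08 0 0 0 -1;0 0 0.08 0 0 0 -1;0 0 0.08 0 0 0 -1;0 0 0.08 0 0 0 -1;0 0 0.08 0 0 0 -1",
)

```text
t: 15.3
tool_pos: [0.5154, -0.1073, 0.0547]
tcp_rot: [3.141, -0.001, 0.272]
contact_force: [-1.5, 2.5, 10.4]
width: 0.0132
gripper_force: 80.7
```

```bash
cat > st.py <<'E'
from h import *
o=robot.get_obs()
for k in ("t","tool_pos","tcp_rot","contact_force","torque","qpos","tau"): print(k,np.round(o[k],4))
E
python3 st.py
python3 - <<'E'
from h import *
d=grab("wrist"); o=d["o"]; R0=R.from_euler("xyz",o["tcp_rot"]); P,uv=cloud(d); T=R0.inv().apply(P-o["tool_pos"])*1000
for lo in (-75,-65,-55,-15,-8,0,8,15):
    k=(T[:,2]>lo)&(T[:,2]<lo+7)&(abs(T[:,1])<(7 if lo<-20 else 25))&(T[:,0]>5)&(T[:,0]<35); print(lo,k.sum(),np.percentile(T[k],[3,50,97],axis=0).round(1)[:,:2].tolist())
E
```

```text
t 15.3
tool_pos [ 0.5154 -0.1073  0.0547]
tcp_rot [ 3.1414e+00 -9.0000e-04  2.7240e-01]
contact_force [-1.5482  2.4789 10.4067]
torque [ 0.489   0.4925 -0.0358]
qpos [-4.3120e-01  2.4660e-01  1.8388e+00  5.0000e-04  1.0554e+00  8.6690e-01]
tau [-7.98000e-01 -3.77291e+01 -2.73142e+01 -3.30000e-01 -1.04020e+00
 -8.00000e-03]
-75 463 [[9.7, -6.6], [24.0, -0.0], [24.6, 6.8]]
-65 332 [[22.0, -6.6], [24.1, -0.8], [24.6, 5.1]]
-55 259 [[21.8, -6.5], [24.1, -1.1], [24.6, 5.2]]
-15 742 [[5.8, -16.0], [13.5, -2.2], [14.4, 12.7]]
-8 316 [[13.6, -15.4], [14.1, -1.7], [14.5, 12.1]]
0 292 [[13.6, -15.9], [14.1, -1.7], [14.4, 12.3]]
8 250 [[13.8, -15.7], [14.1, -1.7], [14.5, 12.3]]
15 195 [[13.4, -15.1], [13.9, -1.2], [14.4, 11.9]]
```

Key vertical, ~12 N of press. Turning clockwise (+az), first 17° in gentle steps while watching the torque.

>>> apply_moves(
  moves="0 0 0 0 0 0.03 -1;0 0 0 0 0 0.06 -1;0 0 0 0 0 0.09 -1;0 0 0 0 0 0.12 -1;0 0 0 0 0 0.15 -1;0 0 0 0 0 0.18 -1;0 0 0 0 0 0.21 -1;0 0 0 0 0 0.24 -1;0 0 0 0 0 0.27 -1;0 0 0 0 0 0.3 -1",
  force=100,
)

```text
t: 16.18
tool_pos: [0.516, -0.1078, 0.0548]
tcp_rot: [3.141, -0.002, -0.029]
contact_force: [-0.7, 0.2, 7.2]
width: 0.0132
gripper_force: 97.4
```

```bash
python3 st.py
```

```text
t 16.1833
tool_pos [ 0.516  -0.1078  0.0548]
tcp_rot [ 3.1407e+00 -2.2000e-03 -2.8800e-02]
contact_force [-0.6762  0.1574  7.1565]
torque [0.1534 0.0883 0.1357]
qpos [-4.3140e-01  2.4680e-01  1.8383e+00  1.0000e-04  1.0541e+00  1.1682e+00]
tau [ -0.3327 -38.2246 -26.6893  -0.0384  -0.2753  -0.3543]
```

Running torque ~0.15 N·m. Continuing with steps, reading torque after each.

>>> apply_moves(
  moves="0 0 0 0 0 0.02 -1;0 0 0 0 0 0.04 -1;0 0 0 0 0 0.06 -1;0 0 0 0 0 0.08 -1;0 0 0 0 0 0.1 -1;0 0 0 0 0 0.12 -1",
)

```text
t: 16.68
tool_pos: [0.516, -0.1079, 0.0548]
tcp_rot: [3.141, -0.002, -0.148]
contact_force: [-0.1, -0.2, 8.2]
width: 0.0126
gripper_force: 97.4
```

```bash
python3 st.py
```

```text
t 16.6833
tool_pos [ 0.516  -0.1079  0.0548]
tcp_rot [ 3.1408e+00 -2.3000e-03 -1.4830e-01]
contact_force [-0.0665 -0.1811  8.1963]
torque [0.0851 0.1871 0.1451]
qpos [-4.3150e-01  2.4680e-01  1.8383e+00 -1.0000e-04  1.0540e+00  1.2877e+00]
tau [ -0.2016 -38.2391 -26.683    0.0449  -0.2614  -0.1959]
```

>>> apply_moves(
  moves="0 0 0 0 0 0.02 -1;0 0 0 0 0 0.04 -1;0 0 0 0 0 0.06 -1;0 0 0 0 0 0.06 -1",
)

```text
t: 17.02
tool_pos: [0.5159, -0.1079, 0.0548]
tcp_rot: [3.141, -0.002, -0.208]
contact_force: [0.1, 0.5, 8.5]
width: 0.0127
gripper_force: 97.4
```

```bash
python3 st.py
```

```text
t 17.0167
tool_pos [ 0.5159 -0.1079  0.0548]
tcp_rot [ 3.1409e+00 -2.2000e-03 -2.0850e-01]
contact_force [0.0858 0.4683 8.5261]
torque [0.0154 0.1355 0.045 ]
qpos [-4.3160e-01  2.4680e-01  1.8384e+00 -2.0000e-04  1.0541e+00  1.3478e+00]
tau [ -0.1509 -38.2451 -26.6891   0.0582  -0.2632   0.367 ]
```

>>> apply_moves(
  moves="0 0 0 0 0 0.02 -1;0 0 0 0 0 0.04 -1;0 0 0 0 0 0.06 -1",
)

```text
t: 17.27
tool_pos: [0.5159, -0.108, 0.0548]
tcp_rot: [3.141, -0.002, -0.268]
contact_force: [-0.4, 0.7, 8.5]
width: 0.0127
gripper_force: 97.4
```

```bash
cat > s2.py <<'E'
from h import *
o=robot.get_obs(); print(round(o["t"],2),"yaw",o["tcp_rot"][2].round(4),"rp",o["tcp_rot"][:2].round(3),"F",o["contact_force"].round(1),"M",o["torque"].round(3),"tau6",o["tau"][5].round(3),"w",round(o["width"],4))
E
python3 s2.py
```

```text
17.27 yaw -0.2683 rp [ 3.141e+00 -2.000e-03] F [-0.4  0.7  8.5] M [0.002 0.143 0.096] tau6 -0.199 w 0.0127
```

>>> apply_moves(
  moves="0 0 0 0 0 0.02 -1;0 0 0 0 0 0.04 -1",
)

```text
t: 17.43
tool_pos: [0.5159, -0.108, 0.0548]
tcp_rot: [3.141, -0.002, -0.308]
contact_force: [-1.4, -0.4, 7.8]
width: 0.0128
gripper_force: 97.4
```

```bash
python3 s2.py
```

```text
17.43 yaw -0.3083 rp [ 3.141e+00 -2.000e-03] F [-1.4 -0.4  7.8] M [0.027 0.222 0.109] tau6 -0.195 w 0.0128
```

>>> apply_moves(
  moves="0 0 0 0 0 0.02 -1;0 0 0 0 0 0.04 -1;0 0 0 0 0 0.06 -1",
)

```text
t: 17.68
tool_pos: [0.5159, -0.108, 0.0548]
tcp_rot: [3.141, -0.002, -0.368]
contact_force: [-1.1, 0.1, 8.0]
width: 0.013
gripper_force: 97.4
```

```bash
python3 s2.py
```

```text
17.68 yaw -0.3683 rp [ 3.141e+00 -2.000e-03] F [-1.1  0.1  8. ] M [0.023 0.218 0.153] tau6 -0.195 w 0.013
```

>>> apply_moves(
  moves="0 0 0 0 0 0.02 -1;0 0 0 0 0 0.04 -1",
)

```text
t: 17.85
tool_pos: [0.5158, -0.108, 0.0547]
tcp_rot: [3.141, -0.002, -0.408]
contact_force: [-0.5, -0.2, 8.4]
width: 0.0132
gripper_force: 97.4
```

```bash
python3 s2.py
```

```text
17.85 yaw -0.4082 rp [ 3.141e+00 -2.000e-03] F [-0.5 -0.2  8.4] M [-0.039  0.24   0.141] tau6 -0.161 w 0.0132
```

>>> apply_moves(
  moves="0 0 0 0 0 0.02 -1;0 0 0 0 0 0.04 -1;0 0 0 0 0 0.06 -1",
)

```text
t: 18.1
tool_pos: [0.5158, -0.108, 0.0547]
tcp_rot: [3.141, -0.002, -0.468]
contact_force: [0.5, -0.2, 8.1]
width: 0.0127
gripper_force: 97.4
```

```bash
python3 s2.py
```

```text
18.1 yaw -0.4678 rp [ 3.141e+00 -2.000e-03] F [ 0.5 -0.2  8.1] M [-0.042  0.217  0.344] tau6 -0.004 w 0.0127
```

>>> apply_moves(
  moves="0 0 0 0 0 0.02 -1;0 0 0 0 0 0.04 -1",
)

```text
t: 18.27
tool_pos: [0.5158, -0.108, 0.0547]
tcp_rot: [3.141, -0.002, -0.508]
contact_force: [-0.7, -0.8, 7.5]
width: 0.0129
gripper_force: 97.4
```

```bash
python3 s2.py
```

```text
18.27 yaw -0.5078 rp [ 3.141e+00 -2.000e-03] F [-0.7 -0.8  7.5] M [-0.084  0.202  0.288] tau6 -0.005 w 0.0129
```

Torque jumped from ~0.13 to a plateau of ~0.3 N·m and tau6 levelled between yaw −0.41 and −0.47, so the washer is creeping, by my estimate 0.04–0.10 rad. I'll stop turning, ease back the wind-up, and release gently.

>>> apply_moves(
  moves="0 0 -0.05 0 0 -0.02 -1;0 0 -0.05 0 0 -0.04 -1;0 0 -0.05 0 0 -0.04 -1;0 0 -0.05 0 0 -0.04 -0.9",
  force=40,
)

```text
t: 18.6
tool_pos: [0.5157, -0.1079, 0.0548]
tcp_rot: [3.142, -0.002, -0.467]
contact_force: [0.2, -0.8, 6.9]
width: 0.0128
gripper_force: 97.1
```

```bash
python3 s2.py
```

```text
18.6 yaw -0.4668 rp [ 3.142e+00 -2.000e-03] F [ 0.2 -0.8  6.9] M [-0.112  0.016  0.005] tau6 -0.023 w 0.0128
```

>>> apply_moves(
  moves="0 0 0 0 0 0 -0.6;0 0 0 0 0 0 -0.5;0 0 0 0 0 0 -0.4;0 0 0 0 0 0 -0.2;0 0 0 0 0 0 -0.1;0 0 0 0 0 0 0;0 0 0 0 0 0 0;0 0 0 0 0 0 0",
)

```text
t: 19.27
tool_pos: [0.5148, -0.1074, 0.0539]
tcp_rot: [3.142, 0.0, -0.468]
contact_force: [-0.2, -0.8, -0.5]
width: 0.0427
gripper_force: 0.0
```

```bash
cat > fin.py <<'E'
from h import *
for n in ("wrist","side","scene"):
    d=grab(n); o=d["o"]; P,uv=cloud(d); g=d["img"][uv[:,1],uv[:,0]].max(1); q=np.array([.5155,-.108])
    r=np.hypot(P[:,0]-q[0],P[:,1]-q[1]); print(n,o["t"],o["width"])
    for lo,hi,rr in ((.04,.064,.025),(.101,.118,.03),(.12,.134,.03),(.134,.141,.03)):
        j=(P[:,2]>lo)&(P[:,2]<hi)&(r<rr)&(g<90)
        if j.sum()>9: m=cv2.minAreaRect((P[j,:2]*1000).astype(np.float32)); print("  ",lo,j.sum(),np.round(m[0],1),np.round(m[1],1),round(m[2],1))
E
python3 fin.py
```

```text
wrist 19.2667 0.0426746387708416
   0.04 1003 [ 527.4 -112.6] [30.   2.7] 64.3
   0.101 2669 [ 520.  -110.8] [58.3 37.3] 62.9
   0.12 3588 [ 520.  -110.7] [58.2 37.5] 63.1
   0.134 7300 [ 520.9 -111.4] [43.9 47.9] 14.3
side 19.3167 0.0429426301100934
   0.04 130 [510.6 -98.2] [39.9 23.1] 19.1
   0.101 126 [ 509.  -106.1] [37.7 52.8] 5.5
   0.12 107 [ 506.3 -105.2] [34.4 51.3] 5.4
   0.134 84 [ 506.6 -102.5] [55.5 38.2] 64.9
scene 19.3667 0.0429274667506867
   0.04 174 [ 522.1 -117.8] [40.3 21.6] 25.2
   0.101 146 [ 519.3 -108.9] [45.3 44.3] 26.8
   0.12 139 [ 521.3 -106.5] [44.7 48.6] 22.9
   0.134 168 [ 526.  -112.8] [38.9 39.2] 19.1
```

Released. Rising straight up, then checking.

>>> apply_moves(
  moves="0 0 -0.5 0 0 0 0;0 0 -1.5 0 0 0 0;0 0 -3 0 0 0 0;0 0 -5 0 0 0 0;0 0 -7 0 0 0 0;0 0 -9 0 0 0 0;0 0 -11 0 0 0 0;0 0 -13 0 0 0 0;0 0 -13 0 0 0 0;0 0 -13 0 0 0 0",
)

```text
t: 20.25
tool_pos: [0.5159, -0.1079, 0.186]
tcp_rot: [-3.141, -0.004, -0.468]
contact_force: [-0.2, -0.4, -0.8]
width: 0.0428
gripper_force: 0.0
```

```bash
python3 fin.py
python3 - <<'E'
from h import *
d=load("wrist"); s=load("side"); u,v=proj(d,[.5155,-.108,.08])[0].astype(int); print(u,v)
a=d["img"][max(v-110,0):v+110,u-110:u+110]; u,v=proj(s,[.53,-.1,.05])[0].astype(int); b=s["img"][v-45:v+45,u-45:u+45]
cv2.imwrite("pics/end.png",np.hstack([cv2.resize(x,(400,400),interpolation=cv2.INTER_CUBIC) for x in (a,b)]))
E
```

```text
wrist 20.25 0.04281742846024462
   0.04 134 [ 527.5 -112.8] [29.6  1.6] 63.2
   0.101 104 [ 536.  -116.8] [13.6  2.8] 65.7
   0.12 109 [ 535.9 -116.8] [13.8  3. ] 65.3
   0.134 1847 [ 515.  -106.3] [13.6 49.4] 63.7
side 20.3 0.04282780490911824
   0.04 132 [510.3 -98.7] [39.4 23.4] 21.6
   0.101 91 [ 513.  -103.4] [11.8 49.4] 66.9
   0.12 91 [ 512.1 -104.7] [14.1 48.5] 65.2
   0.134 81 [ 512.8 -105.2] [13.8 49.7] 61.5
scene 20.35 0.042820563648555014
   0.04 169 [ 521.2 -118.5] [41.3 21.2] 20.4
   0.101 97 [ 516.4 -115.1] [13.8 49.6] 80.1
   0.12 85 [ 516.9 -109.4] [14.  51.4] 61.5
   0.134 192 [ 517.  -109.5] [13.9 50.2] 62.2
323 224
```

View pics/end.png

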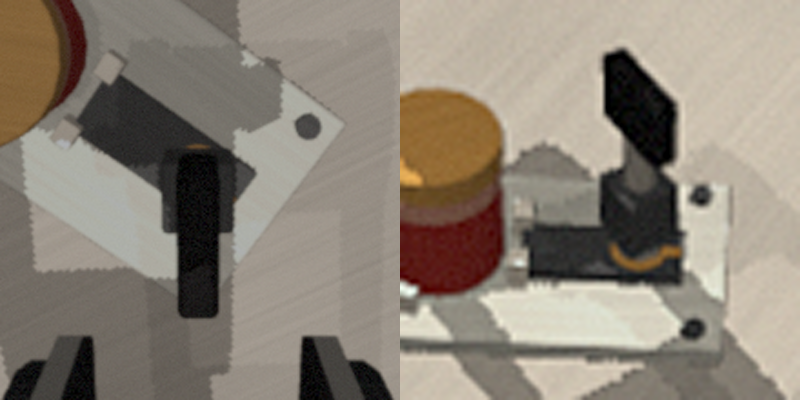

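The key stands upright on the bolt (left crop (197,235), right crop (640,150)), with the end-face position the same at both heights. The jar is in place and the fingers are clear.

```bash
python3 -c "
from bench import robot
print(robot.finish_job())"
```

```text
the job is handed in; nothing more can be done
None
```

I handed the job in at about 20 s: the bolt is tight, with the torque levelling near 0.3 N·m, and the key stands released and upright on it. The washer creep of 0.04–0.10 rad is estimated from torque, not seen, and `finish_job()` returned no verdict. The first grasp missed because the fingertips end about 46 mm short of the reported TCP; it tipped the key briefly, and the key stood upright again before the second, successful grasp.

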